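# Put the shopping and the tejolote away on the kitchen ledge

## Robot

A 6-joint arm with a two-finger parallel gripper is mounted at the origin on the work surface. World frame = base frame: x ahead of the robot, y to its left, z up, the work surface at z = 0. Lengths are in mm, angles in rad, forces in N, time in s.
With the tool pointing down it reaches from about 325 to 900 mm from the base axis. Payload 6.1 kg.
Tool frame: the origin (TCP) lies between the finger pads; the fingertips stand 25 mm ahead of it and the grasp point (between the pads) lies 6 mm ahead of it; z points along the fingers, y is the line along which they close (so a half turn about z gives the same grasp; the last joint's range is limited). The gripper opens to 85 mm and grips with 20 to 120 N. Pads are 22 mm wide; open, the fingers measure 114 mm over their backs; the gripper's body (76 mm by 85 mm) begins 54 mm behind the grasp point. The pads swing forward as they close: fully open they stand 13 mm farther back than shut.
Start: joints at [-0.126, 0.22, 1.526, -0, 1.395, -0.126], TCP at [624.993, -0.003, 256.3] pointing down, gripper open.
Joint ranges: [-2.98, 2.98], [-0.91, 2.08], [0.09, 2.57], [-1.24, 4.39], [0.2, 2.65], [-2.68, 2.68]. Speed limits (rad/s): [2.57, 2.57, 3.01, 3.14, 3.14, 3.14].

## Interface

Orientations are given as a unit quaternion [x, y, z, w].
In Python, from workcell import * gives the robot as it stands.
- The arm moves only by the shell command python3 -m creep 'ROWS' [OPENING]. ROWS is JSON, a list of rows, each an object with "travel": the shift along the tool's x, y, z normalised to -1 to 1, where 1 is 0.15 m, a list of three; "yaw": the turn about the tool's z normalised to -1 to 1, where 1 is 360 degrees. In form: [{"travel": [tx, ty, tz], "yaw": yaw}, ...]. A call has 1 to 20 rows; each row shifts and turns the commanded pose from where the row before left it, along the tool's axes as they then stand; what a row does not reach is not made up. A row lasts 1/8 s, in which the tool goes at most 62.5 mm and 10.7 degrees, less where a joint would pass 70% of its speed; a pose out of reach is approached as far as the arm can. A call with a number of a shift or a turn outside -1 to 1 is refused whole. A call with a gripper value outside its range is refused whole. OPENING is the closure, from 0 (fully open) to 1 (shut), set as the call begins (- or left out, the last holds). The fingers move at their own pace and stop on an object; the grip force is fixed at half the most. Time passes only in rows, so rows that do not move let the fingers close. It gives the time, the measured TCP pose, the force, the opening and the grip force at its end, in the units of the state.
- read_state(): the state, without advancing time (a new reading comes with each control period).
- snapshot(name): name is "scene" or "side" or "wrist"; returns (picture, depth): 400x640x3 uint8, blue, green, red; 400x640 float32, mm along the optical axis (not along the pixel's ray), 0 where there is no reading.
- get_calibration(name): a dict with "K" (3x3 intrinsics, pixels), "R" (3x3) and "t" (3): a world point X has camera coordinates R X + t. Camera axes: x right, y down, z forward; pixel columns grow to the right and rows downward; lengths in mm; the calibration is good to about 2 mm. A picture is of the moment at which its call begins: read the wrist's pose just before it. get_calibration takes no time and is no camera call; for the wrist camera it gives the pose at the moment of the call.
- finish_job(): hands the job in; it is judged then, once.
The state is a dict: "time_s": time; "joints": joint angles; "qvel": joint speeds; "tau": joint torques, N m; "position": TCP position; "ee_rot": TCP orientation; "ft_force": force on the tool from outside, world axes, zero at the start; "torque": the same for the moment, N m; "grip_width": finger opening in mm; "finger_force": force on a finger pad.
Only numpy, scipy, OpenCV 4.12 (cv2) and the standard library are available. Lean on these libraries where they do the work, as an engineer would, in place of code of your own. Each camera call takes 0.05 s, during which the arm holds its last target. There are 200 camera calls.

## Task

Clear the loose things off the ledge to where each belongs: stand both small tins on the floor of the wooden crate and then lay the light cardboard carton flat on top so that it rests across both tins, put the head of garlic in the shallow clay dish, and put the stone tejolote (pestle) back in the bowl of the molcajete. Set each thing down rather than dropping it, let go of everything, and leave the pitcher and the glass lid where they are.

Things in the scene. Friction and masses are not known exactly. Their poses are not given: they have to be found in the camera images.
- tin_a: One of two identical small full food tins, plain bare steel, a ribbed upright cylinder 55 mm across and 60 mm tall, about 0.18 kg, standing at the start. Origin: centre of its underside; z up its axis.
- tin_b: One of two identical small full food tins, plain bare steel, a ribbed upright cylinder 55 mm across and 60 mm tall, about 0.18 kg, standing at the start. Origin: centre of its underside; z up its axis.
- carton: Plain brown closed cardboard carton (rigid, light, about 0.06 kg), 120 mm long (its x) by 56 mm wide (its y) by 30 mm thick, lying flat at the start. Origin: centre of its underside; x along its length, z up.
- garlic: White head of garlic on its flat root end: a bulb 51 mm across, widest 20 mm above the ledge, narrowing to a stalk that ends 60 mm up. Origin: centre of its underside; z up through the stalk.
- tejolote: Tejolote: dark grey basalt pestle standing on its broad end, about 0.34 kg, 104 mm tall, round. 58 mm across from 9 to 35 mm up, tapering to a waist 41 mm across at 78 mm up, with a slightly wider (44 mm) rounded head. Origin: centre of its broad underside; z up its axis.
- crate: Open-topped slatted wooden crate, fixed, outside 141 mm (its x) by 181 mm (its y) and 72 mm tall; sides and floor 8 mm thick, so inside 125 by 165 mm and 64 mm deep, with a 10 mm square post in each inner corner. Two tins fit side by side along its y with room for fingers. Origin: centre of its underside (inner floor 8 mm above); x across its short side, y along its long side, z up.
- dish: Shallow round brown clay dish (cazuela) with two small ear handles at its own +x and -x rim, fixed: 160 mm across the rim (184 mm over the ears), 45 mm tall, wall 6 mm. Inner floor 7 mm above its origin; inside it is about 90 mm across at the floor and widens to about 125 mm at 15 mm up. Origin: centre of its underside; z up.
- molcajete: Molcajete: dark grey basalt mortar bowl on three short legs, fixed: 184 mm across the rim, 105 mm tall, stone wall 18 mm, so the mouth is about 148 mm across. Inside, a flat floor about 88 mm across lies 55 mm above its origin and the sides flare up to the rim. Origin: centre of the underside, on the ledge, on the bowl's axis; z up.
- pitcher: White painted ceramic pitcher, empty, loose, 190 mm tall and about 130 mm across, with a handle at its own +y reaching 101 mm from its axis. To be left alone. Origin: centre of its underside. (Not listed: a salt cellar 44 mm across and 30 mm tall stands among the things; other crockery stands out of the way.)
- glass_lid: Round glass pot lid with a steel rim lying on the ledge, 165 mm across, dome 23 mm high with a black knob to 49 mm. To be left alone. Origin: centre of its underside.

How it is judged (in metres and radians):
At the end, for the whole second after the job is handed in: Tins upright on the crate floor; carton level on both, within 50 mm of the crate centre in x and y; garlic in the dish, within 65 mm of its axis, under 50 mm up; tejolote base within 70 mm of the molcajete axis, 40 to 115 mm up; tins and carton tilt under 0.1 rad; all released, at rest (x of tin_a in the frame of crate between -0.045 and 0.045 m and y of tin_a in the frame of crate between -0.065 and 0.065 m and z of tin_a in the frame of crate between 0.005 and 0.012 m and angle between each of tin_a, tin_b, carton's own z axis and vertical below 0.1 rad and x of tin_b in the frame of crate between -0.045 and 0.045 m and y of tin_b in the frame of crate between -0.065 and 0.065 m and z of tin_b in the frame of crate between 0.005 and 0.012 m and x of carton in the frame of crate between -0.05 and 0.05 m and y of carton in the frame of crate between -0.05 and 0.05 m and z of carton in the frame of crate between 0.063 and 0.074 m and contact force between carton and tin_a above 0.02 N and contact force between carton and tin_b above 0.02 N and horizontal distance between garlic and dish below 0.065 m and z of garlic in the frame of dish between 0 and 0.05 m and horizontal distance between tejolote and molcajete below 0.07 m and z of tejolote in the frame of molcajete between 0.04 and 0.115 m and linear speed of each of tin_a, tin_b, carton, garlic, tejolote below 0.02 m/s and angular speed of each of tin_a, tin_b, carton, garlic, tejolote below 0.2 rad/s and contact force between each of tin_a, tin_b, carton, garlic, tejolote and the fingers below 0.05 N); the robot touches nothing.
It fails at once if the pitcher is knocked (moved more than 40 mm or tipped more than 0.4 rad) (distance of pitcher from where it was at the start of the episode above 0.04 m or angle between pitcher's own z axis and vertical above 0.4 rad).
It fails at once if the glass lid is moved more than 40 mm (distance of glass_lid from where it was at the start of the episode above 0.04 m).
It fails at once if a thing is dropped into its place (faster than 0.8 m/s, a fall of over 30 mm) instead of being set down ((horizontal distance between tin_a and crate below 0.08 m and z of tin_a in the frame of crate below 0.06 m and linear speed of tin_a above 0.8 m/s) or (horizontal distance between tin_b and crate below 0.08 m and z of tin_b in the frame of crate below 0.06 m and linear speed of tin_b above 0.8 m/s) or (horizontal distance between carton and crate below 0.08 m and z of carton in the frame of crate below 0.11 m and linear speed of carton above 0.8 m/s) or (horizontal distance between garlic and dish below 0.08 m and z of garlic in the frame of dish below 0.06 m and linear speed of garlic above 0.8 m/s) or (horizontal distance between tejolote and molcajete below 0.08 m and z of tejolote in the frame of molcajete below 0.11 m and linear speed of tejolote above 0.8 m/s)).
It also fails if it takes over 136 s, if anything falls off the work surface, if the arm or the gripper's body presses on something with over 40 N, if the wrist force passes 120 N, or if a joint passes its speed limit or range.

## Working session

There is one attempt and no reset: what is moved stays moved. The work goes in short steps, Python scripts to look and compute and a shell command to move; the robot and the scene stay as the last step left them, time stands still between calls to the robot, and variables do not carry over. Pictures are saved under pics/ and viewed, at most 14 in all, crops included, and the job is handed in when it is done.

```bash
mkdir -p pics; ls; python3 - <<'E'
from workcell import *
import cv2,numpy as np
for n in ["scene","side"]:
    p,d=snapshot(n); cv2.imwrite(f"pics/{n}0.png",p); np.savez(f"pics/{n}0.npz",p=p,d=d)
    c=get_calibration(n); print(n,np.round(c["K"],1).tolist(),np.round(c["R"],3).tolist(),np.round(c["t"],1).tolist())
print(read_state())
E
```

```text
pics
scene [[455.6, 0.0, 319.4], [0.0, 455.6, 202.9], [0.0, 0.0, 1.0]] [[0.025, 1.0, 0.004], [0.659, -0.014, -0.752], [-0.752, 0.021, -0.659]] [-22.8, -360.9, 1671.2]
side [[448.8, 0.0, 330.9], [0.0, 448.8, 206.4], [0.0, 0.0, 1.0]] [[0.938, -0.346, 0.022], [-0.202, -0.597, -0.777], [0.281, 0.724, -0.629]] [-545.8, 153.2, 950.6]
{'time_s': 0.1, 'joints': array([-1.26142227e-01,  2.21194199e-01,  1.52750769e+00,  8.13181835e-07,
        1.39472032e+00, -1.26107313e-01]), 'qvel': array([-0.00065545, -0.00180617, -0.00344496,  0.00143912,  0.00032857,
        0.00034641]), 'tau': array([ 6.93603797e-04, -4.98243856e+01, -3.90546799e+01, -2.32586735e-04,
        5.66593517e-03, -2.12633734e-05]), 'position': array([6.24486218e+02, 3.51853684e-02, 2.55273716e+02]), 'ee_rot': array([ 7.07118880e-01,  7.07094091e-01, -5.60025373e-04, -7.23321528e-04]), 'ft_force': array([-0.05468024, -0.70990322,  0.12185506]), 'torque': array([-0.0579649 , -0.03380911, -0.01846594]), 'finger_force': 0.0, 'grip_width': 85.77969218485579}
```

View pics/scene0.png

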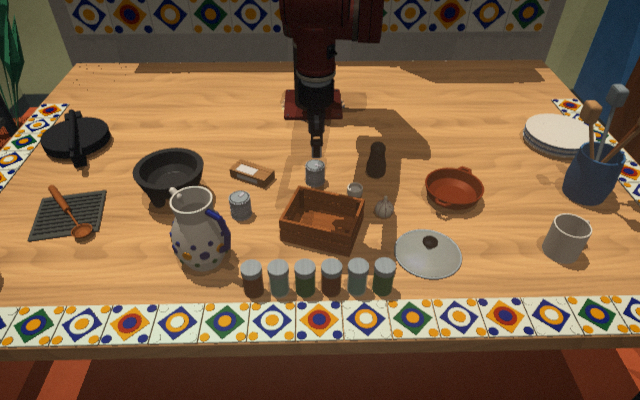

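View pics/side0.png

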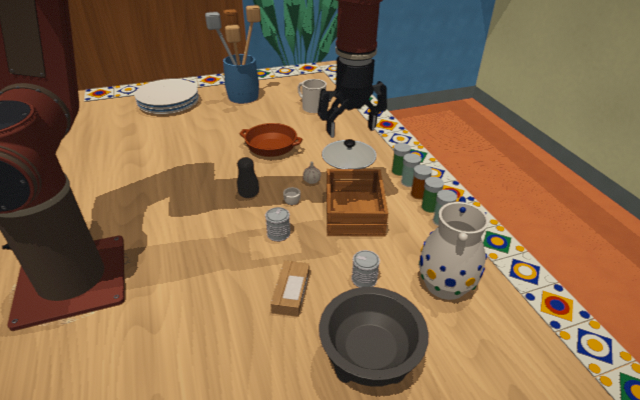

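The scene camera faces the robot, so image right is +y. It shows the tins at (240,205) and (315,172), the carton at (252,173), the garlic at (384,208), the tejolote at (376,160), the crate at (322,218), the dish at (455,188) and the molcajete at (168,175). The pitcher is at (200,230), next to tin (240,205). I'll fuse the depth images into a top-down map.

```bash
cat > h.py <<'E'
from workcell import *
import cv2,numpy as np
def cloud(d,c):
    v,u=np.nonzero(d>0); z=d[v,u]; K=c["K"]
    P=np.c_[(u-K[0][2])*z/K[0][0],(v-K[1][2])*z/K[1][1],z]
    return (P-np.array(c["t"]))@np.array(c["R"]),v,u
E
python3 - <<'E'
from h import *
H=np.zeros((800,800,3),np.uint8)   # row: x 300..900 ; col: y -400..400
A=[];C=[]
for n in ["scene","side"]:
    f=np.load(f"pics/{n}0.npz"); W,v,u=cloud(f["d"],get_calibration(n)); A.append(W);C.append(f["p"][v,u])
    m=(abs(W[:,1])<200)&(W[:,0]>400)&(W[:,0]<800)&(abs(W[:,2])<15); print(n,"table z",np.median(W[m,2]))
W=np.vstack(A);C=np.vstack(C);np.savez("pics/cl.npz",W=W,C=C,k=np.r_[np.zeros(len(A[0])),np.ones(len(A[1]))])
o=np.argsort(W[:,2]);W=W[o];C=C[o]
m=(W[:,2]<230)&(W[:,2]>-20)&(W[:,0]>250)&(W[:,0]<850)&(abs(W[:,1])<400)
W=W[m];C=C[m]
r=(W[:,0]-250).astype(int);c=(W[:,1]+400).astype(int)
Hm=np.zeros((600,800),np.float32);Hm[r,c]=W[:,2]
Hm=cv2.dilate(Hm,np.ones((3,3)))
im=cv2.applyColorMap(np.clip(Hm*2,0,255).astype(np.uint8),cv2.COLORMAP_JET)
for y in range(0,800,100): cv2.line(im,(y,0),(y,600),(255,255,255),1)
for x in range(50,600,100): cv2.line(im,(0,x),(800,x),(255,255,255),1)
cv2.imwrite("pics/top0.png",im)
E
```

```text
scene table z 0.9879076787371532
side table z -0.2879123997380365
```

View pics/top0.png

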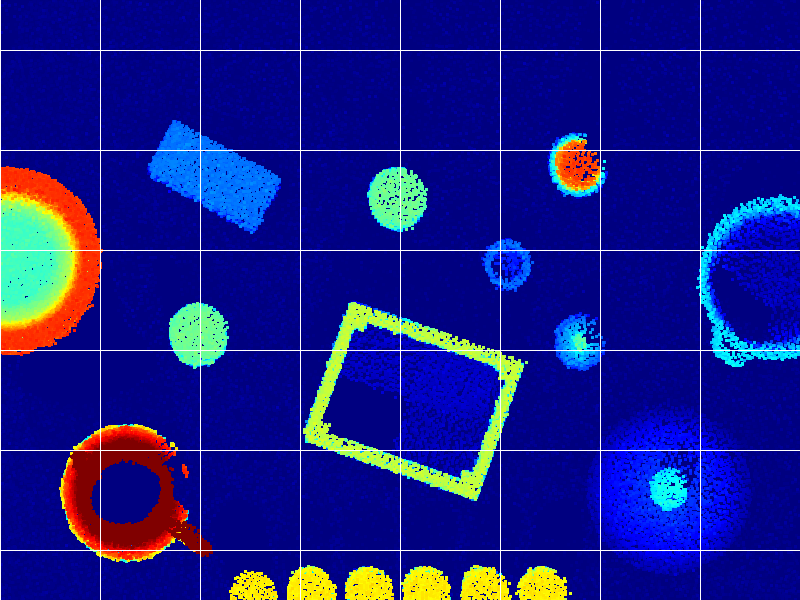

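The top-down map (x = row+250, y = col−400) shows every object clearly separated. Next I'll fit a centre and angle to each one.

```bash
python3 - <<'E'
from h import *
f=np.load("pics/cl.npz");W=f["W"];k=f["k"]
def sel(x,y,r,z0,z1,kk=None):
    m=(np.hypot(W[:,0]-x,W[:,1]-y)<r)&(W[:,2]>z0)&(W[:,2]<z1)
    if kk is not None: m&=k==kk
    return W[m]
def circ(n,x,y,r,z0,z1):
    for kk in (None,0,1):
        P=sel(x,y,r,z0,z1,kk)
        if len(P)<20: continue
        c,rad=cv2.minEnclosingCircle(P[:,:2].astype(np.float32))
        q=P[:,:2]; s=np.linalg.lstsq(np.c_[2*q,np.ones(len(q))],(q**2).sum(1),rcond=None)[0]
        print(n,kk,"enc",np.round(c,1),round(rad,1),"mean",np.round(P.mean(0),1),"fit",np.round(s[:2],1),round((s[2]+s[:2]@s[:2])**.5,1),len(P))
circ("tin1",450,-2,45,50,70);circ("tin2",585,-202,45,50,70)
circ("garlic",592,180,40,8,32);circ("garlicstalk",592,180,40,48,65)
circ("tejbody",415,178,50,10,34);circ("tejtop",415,178,50,90,110)
circ("salt",515,107,40,20,40)
circ("dish",525,383,110,40,50);circ("molc",510,-395,110,98,112);circ("lidknob",738,268,40,38,60)
for n,a in (("carton",(421,-187,95,20,40)),("crate",(650,15,140,62,80))):
    for kk in (None,0,1):
        P=sel(*a,kk);r=cv2.minAreaRect(P[:,:2].astype(np.float32));print(n,kk,np.round(r[0],1),np.round(r[1],1),round(r[2],1))
E
```

```text
tin1 None enc [449.8  -2.1] 31.8 mean [448.9  -4.6  59.4] fit [448.5  -3.2] 21.3 583
tin1 0 enc [450.8  -1.3] 30.6 mean [455.2  -2.   59.8] fit [452.4  -1.8] 20.9 231
tin1 1 enc [446.3  -1.9] 29.2 mean [444.9  -6.3  59.1] fit [445.2  -4.2] 20.6 352
tin2 None enc [ 585.6 -203. ] 31.7 mean [ 584.6 -203.3   59.7] fit [ 584.7 -202.5] 21.3 760
tin2 0 enc [ 587.1 -202.8] 30.2 mean [ 591.5 -200.6   60. ] fit [ 589.3 -201. ] 20.6 285
tin2 1 enc [ 581.7 -201.2] 29.5 mean [ 580.5 -205.    59.5] fit [ 581.3 -203.3] 20.6 475
garlic None enc [591.7 180.9] 28.1 mean [595.7 171.4  22.4] fit [591.4 181.3] 23.8 295
garlic 0 enc [595.3 179.7] 24.8 mean [608.6 177.3  23. ] fit [594.6 180.3] 21.9 139
garlic 1 enc [587.9 179.1] 26.2 mean [584.3 166.1  22. ] fit [588.8 179.5] 21.5 156
garlicstalk None enc [592.  179.9] 8.5 mean [592.  179.8  55.8] fit [591.7 179.8] 5.5 38
garlicstalk 0 enc [594.4 180.4] 6.1 mean [594.8 180.6  56.4] fit [594.1 180.6] 4.3 22
tejbody None enc [415.3 177. ] 32.8 mean [421.4 165.7  22.3] fit [413.8 180.3] 29.0 297
tejbody 0 enc [421.1 178.1] 28.4 mean [437.  175.3  22. ] fit [
[... 948 characters left out ...]
01
molc 0 enc [ 513.4 -391.3] 93.8 mean [ 514.9 -392.2  104.4] fit [ 515.6 -390.4] 82.2 1023
molc 1 enc [ 509.4 -390.6] 92.2 mean [ 507.1 -396.8  104.4] fit [ 508.  -392.7] 82.0 3178
lidknob None enc [738.8 267.3] 20.8 mean [740.7 266.9  46.5] fit [739.7 268.2] 13.8 231
lidknob 0 enc [741.3 269.4] 18.8 mean [744.5 267.9  47.3] fit [742.7 268.5] 12.9 150
lidknob 1 enc [735.4 267.8] 17.8 mean [733.6 265.1  45. ] fit [734.6 267. ] 12.5 81
carton None [ 427.  -186.1] [125.8  62.8] 61.3
carton 0 [ 429.  -186.3] [123.5  61.8] 62.9
carton 1 [ 423.8 -185.6] [123.6  56.4] 61.8
crate None [650.8  13.7] [187.2 147.3] 70.8
crate 0 [651.4  14.2] [181.9 146.5] 70.8
crate 1 [647.9  14.6] [187.1 141.2] 70.7
```

```bash
cat > go.py <<'E'
# go.py x y z phi(deg, heading of closing axis): how far to go; shift given in tool axes AFTER the yaw is done
import sys,numpy as np
from scipy.spatial.transform import Rotation as Ro
from workcell import *
s=read_state();x,y,z,ph=map(float,sys.argv[1:])
R=Ro.from_quat(s["ee_rot"]).as_matrix();now=np.degrees(np.arctan2(R[1,1],R[0,1]))
dy=((now-ph+90)%180-90);print("yaw total",round(dy/360,4),"deg",round(dy,1),"(max .029/row) j6",round(s["joints"][5],2))
R2=Ro.from_rotvec([0,0,-np.radians(dy)]).as_matrix()@R
d=R2.T@(np.array([x,y,z])-s["position"])/150
n=max(1,int(np.ceil(np.linalg.norm(d[:2])/.36)))
print("xy total",np.round(d[:2],3),"rows",n,"each",np.round(d[:2]/n,3),"| z total",round(d[2],3),"| pos",np.round(s["position"],1),"phi",round(now,1),"tilt",np.round(R[2],3),"t",s["time_s"])
E
python3 -m creep '[{"travel":[0,0,0],"yaw":0.0267},{"travel":[0,0,0],"yaw":0.0267},{"travel":[0,0,0],"yaw":0}]' ; python3 go.py 449 -2 130 -19.2
```

```text
time_s: 0.48
position: [624.7, 0.0, 255.8]
ee_rot: [0.815, 0.58, -0.0, -0.0]
ft_force: [0.5, 0.3, -0.4]
grip_width: 85.7
finger_force: 0.0
yaw total 0.0002 deg 0.1 (max .029/row) j6 0.21
xy total [-0.398 -1.101] rows 4 each [-0.099 -0.275] | z total 0.84 | pos [624.7   0.  255.8] phi -19.1 tilt [-0.    -0.001 -1.   ] t 0.475
```

```bash
python3 -m creep '[{"travel":[-0.1,-0.275,0.15],"yaw":0},{"travel":[-0.1,-0.275,0.15],"yaw":0},{"travel":[-0.1,-0.275,0.15],"yaw":0},{"travel":[-0.1,-0.275,0.15],"yaw":0},{"travel":[0,0,0],"yaw":0},{"travel":[0,0,0],"yaw":0}]' ; python3 go.py 449 -2 46 -19.2; python3 - <<'E'
from h import *
c=get_calibration("wrist");p,d=snapshot("wrist");cv2.imwrite("pics/w1.png",p)
W,v,u=cloud(d,c);m=(np.hypot(W[:,0]-449,W[:,1]+2)<50)&(W[:,2]>52)&(W[:,2]<70);P=W[m]
print(len(P),P.mean(0) if len(P) else 0,cv2.minEnclosingCircle(P[:,:2].astype(np.float32)) if len(P) else 0)
E
```

```text
time_s: 1.23
position: [450.4, -2.5, 167.2]
ee_rot: [0.815, 0.58, 0.001, 0.001]
ft_force: [0.4, -1.1, 0.4]
grip_width: 85.5
finger_force: 0.0
yaw total 0.0002 deg 0.1 (max .029/row) j6 0.15
xy total [-0.    -0.012] rows 1 each [-0.    -0.012] | z total 0.808 | pos [450.4  -2.5 167.2] phi -19.1 tilt [ 0.     0.002 -1.   ] t 1.225
4766 [450.18349375   1.29646613  60.3293538 ] ((449.4024963378906, -0.3245407044887543), 28.413494110107422)
```

View pics/w1.png

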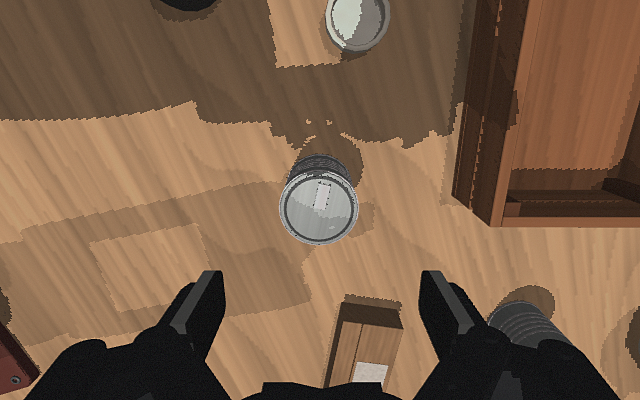

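The tin is at pixel (318,208), between the jaws, and the wrist depth agrees with the estimate to within 2 mm. Descending and gripping.

```bash
python3 -m creep '[{"travel":[0.01,-0.01,0.27],"yaw":0},{"travel":[0,0,0.27],"yaw":0},{"travel":[0,0,0.26],"yaw":0},{"travel":[0,0,0],"yaw":0}]' && python3 -m creep '[{"travel":[0,0,0],"yaw":0},{"travel":[0,0,0],"yaw":0},{"travel":[0,0,0],"yaw":0},{"travel":[0,0,0],"yaw":0},{"travel":[0,0,0],"yaw":0}]' 1 && python3 go.py 662 48 150 -19.2
```

```text
time_s: 1.78
position: [447.6, -0.2, 44.4]
ee_rot: [0.815, 0.58, -0.002, -0.002]
ft_force: [-1.1, 0.4, -0.2]
grip_width: 85.4
finger_force: 0.0
time_s: 2.4
position: [450.8, -0.8, 48.8]
ee_rot: [0.815, 0.579, 0.002, 0.002]
ft_force: [-0.3, 1.0, 6.9]
grip_width: 53.7
finger_force: 63.1
yaw total -0.0 deg -0.0 (max .029/row) j6 0.16
xy total [0.771 1.226] rows 5 each [0.154 0.245] | z total -0.668 | pos [450.8  -0.8  48.8] phi -19.2 tilt [ 0.001  0.005 -1.   ] t 2.4
```

```bash
python3 -m creep '[{"travel":[0,0,-0.22],"yaw":0},{"travel":[0,0,-0.22],"yaw":0},{"travel":[0,0,-0.23],"yaw":0},{"travel":[0.154,0.245,0],"yaw":0},{"travel":[0.154,0.245,0],"yaw":0},{"travel":[0.154,0.245,0],"yaw":0},{"travel":[0.154,0.245,0],"yaw":0},{"travel":[0.155,0.246,0],"yaw":0},{"travel":[0,0,0],"yaw":0},{"travel":[0,0,0],"yaw":0}]' && python3 go.py 662 48 56 -19.2;  python3 - <<'E'
from h import *
c=get_calibration("wrist");p,d=snapshot("wrist");cv2.imwrite("pics/w2.png",p)
W,v,u=cloud(d,c);P=W[(np.hypot(W[:,0]-650,W[:,1]-14)<140)&(W[:,2]>66)&(W[:,2]<78)]
r=cv2.minAreaRect(P[:,:2].astype(np.float32));print(r,len(P))
E
```

```text
time_s: 3.65
position: [659.8, 48.2, 147.1]
ee_rot: [0.815, 0.579, -0.0, -0.0]
ft_force: [-0.1, -0.1, -1.2]
grip_width: 53.3
finger_force: 64.1
yaw total -0.0 deg -0.0 (max .029/row) j6 0.29
xy total [0.004 0.015] rows 1 each [0.004 0.015] | z total 0.607 | pos [659.8  48.2 147.1] phi -19.2 tilt [-0. -0. -1.] t 3.65
((651.8771362304688, 15.672157287597656), (182.23948669433594, 141.47366333007812), 70.74185943603516) 10098
```

View pics/w2.png

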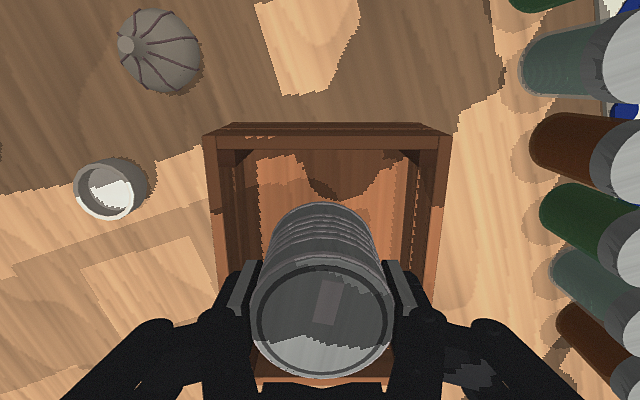

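The wrist view shows the tin held upright at (320,300), over the crate opening. The refined crate centre is (651.5, 15). Lowering.

```bash
python3 -m creep '[{"travel":[0.008,0.02,0.2],"yaw":0},{"travel":[0,0,0.2],"yaw":0},{"travel":[0,0,0.14],"yaw":0},{"travel":[0,0,0.04],"yaw":0},{"travel":[0,0,0.02],"yaw":0},{"travel":[0,0,0],"yaw":0},{"travel":[0,0,0],"yaw":0}]' && python3 go.py 663 49 54 -19.2
```

```text
time_s: 4.58
position: [664.2, 48.4, 57.9]
ee_rot: [0.815, 0.579, 0.001, 0.001]
ft_force: [0.1, -0.1, -0.5]
grip_width: 53.9
finger_force: 64.1
yaw total -0.0001 deg -0.0 (max .029/row) j6 0.29
xy total [ 0.001 -0.009] rows 1 each [ 0.001 -0.009] | z total 0.026 | pos [664.2  48.4  57.9] phi -19.2 tilt [ 0.001  0.002 -1.   ] t 4.575
```

```bash
python3 -m creep '[{"travel":[0,0,0.012],"yaw":0},{"travel":[0,0,0.012],"yaw":0},{"travel":[0,0,0],"yaw":0},{"travel":[0,0,0],"yaw":0}]'
```

```text
time_s: 5.08
position: [664.4, 48.4, 56.9]
ee_rot: [0.815, 0.579, 0.001, 0.001]
ft_force: [-7.9, -0.3, 16.8]
grip_width: 53.9
finger_force: 65.7
```

The tin is on the crate floor, with a 17 N reaction. I'll open partway, rise and head for tin 2.

```bash
python3 -m creep '[{"travel":[0,0,0],"yaw":0},{"travel":[0,0,0],"yaw":0},{"travel":[0,0,0],"yaw":0}]' 0.15 && python3 -m creep '[{"travel":[0,0,-0.1],"yaw":0},{"travel":[0,0,-0.27],"yaw":0},{"travel":[0,0,-0.27],"yaw":0},{"travel":[0,0,0],"yaw":0}]' && python3 go.py 585 -202 47 -19.2
```

```text
time_s: 5.45
position: [663.4, 48.4, 52.9]
ee_rot: [0.815, 0.579, -0.0, -0.0]
ft_force: [-0.9, 0.1, -0.1]
grip_width: 72.8
finger_force: 0.0
time_s: 5.95
position: [666.8, 48.3, 155.5]
ee_rot: [0.815, 0.579, 0.004, 0.003]
ft_force: [0.3, -1.0, 1.0]
grip_width: 73.1
finger_force: 0.0
yaw total -0.0001 deg -0.0 (max .029/row) j6 0.29
xy total [-1.757  0.027] rows 5 each [-0.351  0.005] | z total 0.718 | pos [666.8  48.3 155.5] phi -19.2 tilt [ 0.003  0.009 -1.   ] t 5.95
```

```bash
python3 -m creep '[{"travel":[-0.35,0.005,0],"yaw":0},{"travel":[-0.35,0.005,0],"yaw":0},{"travel":[-0.35,0.005,0],"yaw":0},{"travel":[-0.35,0.005,0],"yaw":0},{"travel":[-0.357,0.005,0],"yaw":0},{"travel":[0,0,0],"yaw":0},{"travel":[0,0,0],"yaw":0}]' 0 && python3 go.py 585 -202 47 -19.2;  python3 - <<'E'
from h import *
c=get_calibration("wrist");p,d=snapshot("wrist")
W,v,u=cloud(d,c);P=W[(np.hypot(W[:,0]-585,W[:,1]+202)<50)&(W[:,2]>54)&(W[:,2]<68)]
print(len(P),cv2.minEnclosingCircle(P[:,:2].astype(np.float32)))
c=get_calibration("scene");p,d=snapshot("scene")
W,v,u=cloud(d,c);P=W[(np.hypot(W[:,0]-663,W[:,1]-49)<40)&(W[:,2]>60)&(W[:,2]<80)]
print(len(P),P.mean(0),cv2.minEnclosingCircle(P[:,:2].astype(np.float32)));cv2.imwrite("pics/s2.png",cv2.resize(p[130:300,130:450],None,fx=2,fy=2))
E
```

```text
time_s: 6.82
position: [580.0, -201.4, 148.9]
ee_rot: [0.816, 0.579, 0.0, -0.0]
ft_force: [0.8, 0.6, -1.1]
grip_width: 85.4
finger_force: 0.0
yaw total -0.0002 deg -0.1 (max .029/row) j6 -0.13
xy total [0.007 0.033] rows 1 each [0.007 0.033] | z total 0.679 | pos [ 580.  -201.4  148.9] phi -19.3 tilt [ 0.001 -0.001 -1.   ] t 6.825
5511 ((586.3483276367188, -200.22128295898438), 28.351680755615234)
310 [668.44418182  46.54897477  68.5104376 ] ((664.047119140625, 46.4786491394043), 30.132043838500977)
```

View pics/s2.png

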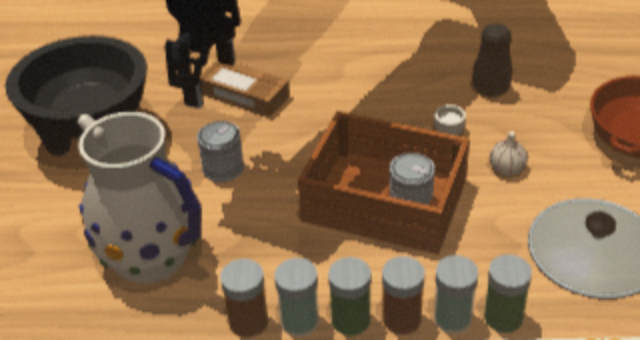

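Tin 1 stands upright in the crate at crop pixel (412,180). Tin 2 is at (586,-201). Gripping it now.

```bash
python3 -m creep '[{"travel":[0.015,0.035,0.23],"yaw":0},{"travel":[0,0,0.23],"yaw":0},{"travel":[0,0,0.22],"yaw":0},{"travel":[0,0,0],"yaw":0}]' && python3 -m creep '[{"travel":[0,0,0],"yaw":0},{"travel":[0,0,0],"yaw":0},{"travel":[0,0,0],"yaw":0},{"travel":[0,0,0],"yaw":0},{"travel":[0,0,0],"yaw":0}]' 1 && python3 -m creep '[{"travel":[0,0,-0.22],"yaw":0},{"travel":[0,0,-0.22],"yaw":0},{"travel":[0,0,-0.23],"yaw":0},{"travel":[0,0,0],"yaw":0}]' &&python3 go.py 639.5 -19 56 -19.2
```

```text
time_s: 7.42
position: [583.8, -198.6, 43.9]
ee_rot: [0.815, 0.58, -0.002, -0.003]
ft_force: [-0.9, 0.3, 0.1]
grip_width: 85.2
finger_force: 0.0
time_s: 8.05
position: [587.6, -201.8, 49.7]
ee_rot: [0.815, 0.579, 0.001, 0.002]
ft_force: [0.8, 1.5, 7.3]
grip_width: 53.6
finger_force: 63.9
time_s: 8.55
position: [588.2, -202.5, 151.8]
ee_rot: [0.815, 0.579, 0.002, 0.003]
ft_force: [-1.0, -0.5, -2.7]
grip_width: 53.6
finger_force: 63.7
yaw total -0.0001 deg -0.0 (max .029/row) j6 -0.12
xy total [ 1.268 -0.084] rows 4 each [ 0.317 -0.021] | z total 0.637 | pos [ 588.2 -202.5  151.8] phi -19.2 tilt [-0.001  0.008 -1.   ] t 8.55
```

```bash
python3 -m creep '[{"travel":[0.317,-0.02,0],"yaw":0},{"travel":[0.317,-0.02,0],"yaw":0},{"travel":[0.317,-0.02,0],"yaw":0},{"travel":[0.317,-0.02,0],"yaw":0},{"travel":[0,0,0],"yaw":0},{"travel":[0,0,0],"yaw":0},{"travel":[0,0,0],"yaw":0}]' && python3 go.py 639.5 -19 58 -19.2
```

```text
time_s: 9.43
position: [636.7, -19.0, 147.0]
ee_rot: [0.816, 0.579, -0.001, -0.0]
ft_force: [-0.2, -0.7, -2.4]
grip_width: 53.7
finger_force: 63.7
yaw total -0.0003 deg -0.1 (max .029/row) j6 0.18
xy total [0.006 0.019] rows 1 each [0.006 0.019] | z total 0.593 | pos [636.7 -19.  147. ] phi -19.3 tilt [-0.001 -0.001 -1.   ] t 9.425
```

```bash
python3 -m creep '[{"travel":[0.006,0.015,0.2],"yaw":0},{"travel":[0,0,0.2],"yaw":0},{"travel":[0,0,0.14],"yaw":0},{"travel":[0,0,0.04],"yaw":0},{"travel":[0,0,0.02],"yaw":0},{"travel":[0,0,0.012],"yaw":0},{"travel":[0,0,0.008],"yaw":0},{"travel":[0,0,0],"yaw":0},{"travel":[0,0,0],"yaw":0}]' && python3 go.py 639.5 -19 54 -19.2
```

```text
time_s: 10.55
position: [640.4, -17.9, 57.7]
ee_rot: [0.815, 0.579, 0.0, 0.001]
ft_force: [-7.2, -1.1, 9.6]
grip_width: 53.4
finger_force: 65.1
yaw total -0.0 deg -0.0 (max .029/row) j6 0.18
xy total [-0.009 -0.003] rows 1 each [-0.009 -0.003] | z total 0.025 | pos [640.4 -17.9  57.7] phi -19.2 tilt [-0.     0.002 -1.   ] t 10.55
```

That is floor contact again. I'll release and go to the carton.

```bash
python3 -m creep '[{"travel":[0,0,0],"yaw":0},{"travel":[0,0,0],"yaw":0},{"travel":[0,0,0],"yaw":0}]' 0.15 && python3 -m creep '[{"travel":[0,0,-0.1],"yaw":0},{"travel":[0,0,-0.27],"yaw":0},{"travel":[0,0,-0.27],"yaw":0},{"travel":[0,0,0],"yaw":0.026},{"travel":[0,0,0],"yaw":0}]' && python3 go.py 427 -186 21 -28.5
```

```text
time_s: 10.92
position: [640.0, -17.7, 55.0]
ee_rot: [0.815, 0.579, 0.0, 0.0]
ft_force: [0.2, 0.6, 0.3]
grip_width: 72.7
finger_force: 0.0
time_s: 11.55
position: [640.2, -17.7, 152.3]
ee_rot: [0.859, 0.511, 0.001, 0.001]
ft_force: [0.3, 0.7, -0.0]
grip_width: 72.5
finger_force: 0.0
yaw total -0.0 deg -0.0 (max .029/row) j6 0.35
xy total [-1.665 -0.715] rows 6 each [-0.277 -0.119] | z total 0.873 | pos [640.2 -17.7 152.3] phi -28.5 tilt [ 0.001  0.002 -1.   ] t 11.55
```

```bash
python3 -m creep '[{"travel":[-0.277,-0.119,0],"yaw":0},{"travel":[-0.277,-0.119,0],"yaw":0},{"travel":[-0.277,-0.119,0],"yaw":0},{"travel":[-0.277,-0.119,0],"yaw":0},{"travel":[-0.277,-0.119,0],"yaw":0},{"travel":[-0.28,-0.12,0],"yaw":0},{"travel":[0,0,0],"yaw":0},{"travel":[0,0,0],"yaw":0}]' 0 ; python3 - <<'E'
from h import *
c=get_calibration("wrist");p,d=snapshot("wrist");cv2.imwrite("pics/w3.png",p)
W,v,u=cloud(d,c);P=W[(np.hypot(W[:,0]-427,W[:,1]+186)<95)&(W[:,2]>24)&(W[:,2]<38)]
print(len(P),cv2.minAreaRect(P[:,:2].astype(np.float32)))
for n in ("side","scene"):
    W,v,u=cloud(snapshot(n)[1],get_calibration(n))
    for a in ((663,48),(639.5,-19)):
        P=W[(np.hypot(W[:,0]-a[0],W[:,1]-a[1])<33)&(W[:,2]>60)&(W[:,2]<80)]
        print(n,len(P),P.mean(0),cv2.minEnclosingCircle(P[:,:2].astype(np.float32)))
E
python3 go.py 427 -186 21 -28.5
```

```text
time_s: 12.55
position: [426.0, -185.6, 150.7]
ee_rot: [0.86, 0.511, 0.0, -0.0]
ft_force: [0.5, 0.8, 0.9]
grip_width: 85.4
finger_force: 0.0
11774 ((427.3995056152344, -183.94662475585938), (119.96238708496094, 56.10816955566406), 61.63914489746094)
side 264 [658.93627366  42.73170133  67.23831108] ((659.9728393554688, 46.924110412597656), 29.02098274230957)
side 305 [635.35607645 -22.49239362  67.44901437] ((637.2636108398438, -18.86091423034668), 29.033729553222656)
scene 313 [668.61863559  46.31362664  68.42329175] ((665.1428833007812, 47.579376220703125), 28.999698638916016)
scene 297 [645.05069922 -18.49523858  68.42608231] ((641.023193359375, -19.410232543945312), 30.559030532836914)
yaw total 0.0001 deg 0.0 (max .029/row) j6 -0.08
xy total [-0.004  0.005] rows 1 each [-0.004  0.005] | z total 0.864 | pos [ 426.6 -185.1  150.7] phi -28.5 tilt [ 0. -0. -1.] t 12.7
```

View pics/w3.png

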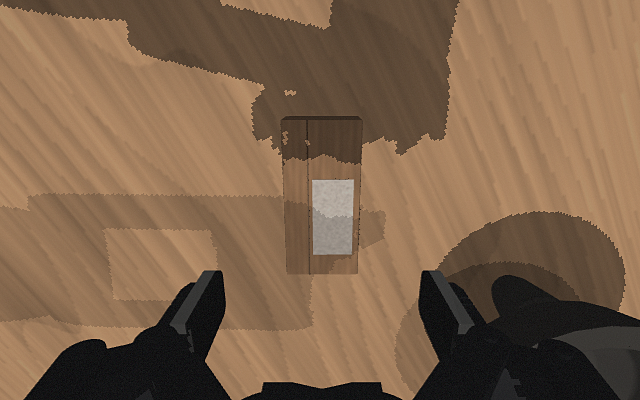

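The carton at (322,195) is lined up square with the jaws. Gripping.

```bash
python3 -m creep '[{"travel":[0.006,0.004,0.27],"yaw":0},{"travel":[0,0,0.27],"yaw":0},{"travel":[0,0,0.2],"yaw":0},{"travel":[0,0,0.06],"yaw":0},{"travel":[0,0,0],"yaw":0}]' && python3 -m creep '[{"travel":[0,0,0],"yaw":0},{"travel":[0,0,0],"yaw":0},{"travel":[0,0,0],"yaw":0},{"travel":[0,0,0],"yaw":0},{"travel":[0,0,0],"yaw":0}]' 1 && python3 -m creep '[{"travel":[0,0,-0.22],"yaw":0},{"travel":[0,0,-0.3],"yaw":0},{"travel":[0,0,-0.33],"yaw":0},{"travel":[0,0,0],"yaw":-0.026},{"travel":[0,0,0],"yaw":0}]' &&python3 go.py 651.3 14.7 104 -19.2
```

```text
time_s: 13.32
position: [427.2, -184.8, 30.6]
ee_rot: [0.859, 0.511, -0.0, -0.0]
ft_force: [-0.4, -0.2, 0.2]
grip_width: 85.6
finger_force: 0.0
time_s: 13.95
position: [428.3, -186.0, 32.4]
ee_rot: [0.86, 0.511, 0.001, 0.002]
ft_force: [-0.4, 0.6, 6.5]
grip_width: 54.9
finger_force: 64.8
time_s: 14.58
position: [427.2, -185.4, 159.2]
ee_rot: [0.816, 0.579, 0.0, 0.001]
ft_force: [0.2, 0.1, -1.1]
grip_width: 54.8
finger_force: 64.0
yaw total -0.0003 deg -0.1 (max .029/row) j6 -0.24
xy total [1.751 0.971] rows 6 each [0.292 0.162] | z total 0.369 | pos [ 427.2 -185.4  159.2] phi -19.3 tilt [-0.     0.002 -1.   ] t 14.575
```

```bash
python3 -m creep '[{"travel":[0.292,0.162,0],"yaw":0},{"travel":[0.292,0.162,0],"yaw":0},{"travel":[0.292,0.162,0],"yaw":0},{"travel":[0.292,0.162,0],"yaw":0},{"travel":[0.292,0.162,0],"yaw":0},{"travel":[0.292,0.162,0],"yaw":0},{"travel":[0,0,0.1],"yaw":0},{"travel":[0,0,0],"yaw":0},{"travel":[0,0,0],"yaw":0},{"travel":[0,0,0],"yaw":0}]' ;python3 go.py 651.3 14.7 102 -19.2;python3 - <<'E'
from h import *
c=get_calibration("wrist");p,d=snapshot("wrist");cv2.imwrite("pics/w4.png",p)
W,v,u=cloud(d,c);P=W[(np.hypot(W[:,0]-651,W[:,1]-15)<95)&(W[:,2]>128)&(W[:,2]<165)]
print(len(P),P[:,2].mean(),cv2.minAreaRect(P[:,:2].astype(np.float32)))
E
```

```text
time_s: 15.82
position: [650.9, 14.0, 143.8]
ee_rot: [0.816, 0.578, 0.0, 0.0]
ft_force: [0.1, 0.2, -0.4]
grip_width: 55.1
finger_force: 63.9
yaw total -0.0003 deg -0.1 (max .029/row) j6 0.24
xy total [0.005 0.001] rows 1 each [0.005 0.001] | z total 0.278 | pos [650.9  14.  143.8] phi -19.3 tilt [ 0.     0.001 -1.   ] t 15.825
37289 142.0624883821132 ((653.967529296875, 20.08468246459961), (109.59639739990234, 96.2862319946289), 70.76121520996094)
```

View pics/w4.png

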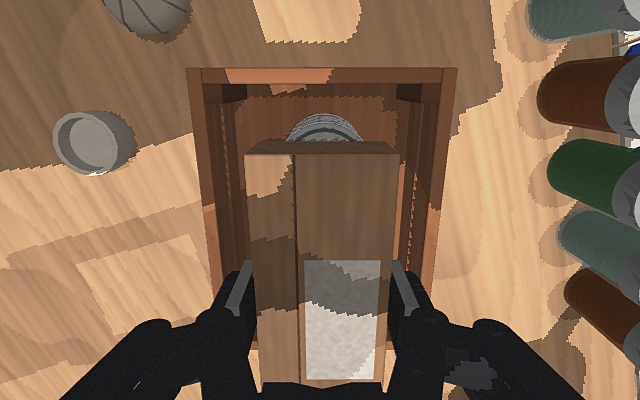

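The carton (edges at columns 245 to 400) is parallel to the crate and centred over the tins. Lowering.

```bash
python3 -m creep '[{"travel":[0.005,0,0.1],"yaw":0},{"travel":[0,0,0.1],"yaw":0},{"travel":[0,0,0.06],"yaw":0},{"travel":[0,0,0.015],"yaw":0},{"travel":[0,0,0.01],"yaw":0},{"travel":[0,0,0],"yaw":0},{"travel":[0,0,0],"yaw":0}]'
```

```text
time_s: 16.75
position: [651.7, 15.7, 100.8]
ee_rot: [0.815, 0.579, 0.0, 0.0]
ft_force: [-0.6, -0.3, -0.2]
grip_width: 54.7
finger_force: 64.0
```

```bash
python3 -m creep '[{"travel":[0,0,0.01],"yaw":0},{"travel":[0,0,0.008],"yaw":0},{"travel":[0,0,0],"yaw":0},{"travel":[0,0,0],"yaw":0}]'
```

```text
time_s: 17.25
position: [651.9, 15.7, 100.4]
ee_rot: [0.815, 0.579, 0.0, 0.0]
ft_force: [-6.0, -0.2, 13.9]
grip_width: 54.9
finger_force: 65.6
```

```bash
python3 -m creep '[{"travel":[0,0,0],"yaw":0},{"travel":[0,0,0],"yaw":0},{"travel":[0,0,0],"yaw":0},{"travel":[0,0,-0.05],"yaw":0},{"travel":[0,0,-0.15],"yaw":0},{"travel":[0,0,-0.2],"yaw":0},{"travel":[0,0,0],"yaw":0}]' 0.15 && python3 go.py 592 180 29 -19.2
```

```text
time_s: 18.12
position: [653.6, 15.5, 161.6]
ee_rot: [0.815, 0.579, 0.002, 0.002]
ft_force: [-0.5, -0.4, -0.6]
grip_width: 72.8
finger_force: 0.0
yaw total -0.0001 deg -0.0 (max .029/row) j6 0.24
xy total [ 0.899 -0.754] rows 4 each [ 0.225 -0.189] | z total 0.88 | pos [653.6  15.5 161.6] phi -19.2 tilt [ 0.002  0.006 -1.   ] t 18.125
```

```bash
python3 -m creep '[{"travel":[0.225,-0.189,0],"yaw":0},{"travel":[0.225,-0.189,0],"yaw":0},{"travel":[0.225,-0.189,0],"yaw":0},{"travel":[0.225,-0.189,0],"yaw":0},{"travel":[0,0,0],"yaw":0},{"travel":[0,0,0],"yaw":0},{"travel":[0,0,0],"yaw":0}]' 0; python3 - <<'E'
from h import *
c=get_calibration("wrist");p,d=snapshot("wrist");cv2.imwrite("pics/w5.png",p)
W,v,u=cloud(d,c);P=W[(np.hypot(W[:,0]-592,W[:,1]-180)<40)&(W[:,2]>8)&(W[:,2]<70)]
print(len(P),cv2.minEnclosingCircle(P[:,:2].astype(np.float32)),P[P[:,2]>45].mean(0))
p,d=snapshot("scene");cv2.imwrite("pics/s5.png",cv2.resize(p[150:270,250:490],None,fx=3,fy=3))
for n in ("side","scene"):
    W,v,u=cloud(snapshot(n)[1],get_calibration(n))
    P=W[(np.hypot(W[:,0]-651,W[:,1]-15)<75)&(W[:,2]>90)&(W[:,2]<110)]
    print(n,len(P),P.mean(0),cv2.minAreaRect(P[:,:2].astype(np.float32)),np.linalg.lstsq(np.c_[P[:,:2],np.ones(len(P))],P[:,2],rcond=None)[0])
E
python3 go.py 592 180 29 -19.2
```

```text
time_s: 19.0
position: [589.1, 179.3, 157.4]
ee_rot: [0.816, 0.579, -0.0, 0.0]
ft_force: [0.2, 0.5, 0.6]
grip_width: 85.3
finger_force: 0.0
3174 ((593.8834838867188, 182.53485107421875), 26.107664108276367) [594.31363188 184.20890058  54.0646672 ]
side 727 [646.28185733   8.92972773  97.07305217] ((648.4052124023438, 14.354499816894531), (122.82494354248047, 56.40719223022461), 70.94215393066406) [3.49414552e-03 9.26701222e-03 9.47320974e+01]
scene 851 [656.88032277  15.34859894  97.98024924] ((653.1066284179688, 15.005889892578125), (120.39298248291016, 62.62101364135742), 70.64761352539062) [-3.06530457e-02  7.58455944e-03  1.17999219e+02]
yaw total -0.0003 deg -0.1 (max .029/row) j6 0.5
xy total [0.009 0.018] rows 1 each [0.009 0.018] | z total 0.858 | pos [589.1 179.6 157.7] phi -19.3 tilt [-0. -0. -1.] t 19.2
```

View pics/s5.png

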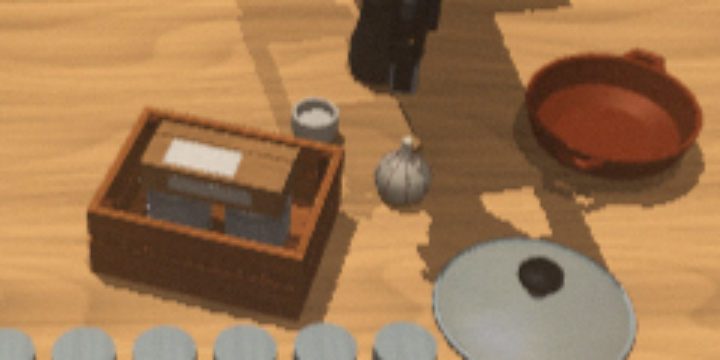

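The carton lies level across both tins, with its top at 98 mm. Gripping the garlic at (593,181.5).

```bash
python3 -m creep '[{"travel":[0.02,0.02,0.27],"yaw":0},{"travel":[0,0,0.27],"yaw":0},{"travel":[0,0,0.2],"yaw":0},{"travel":[0,0,0.1],"yaw":0},{"travel":[0,0,0],"yaw":0}]' && python3 -m creep '[{"travel":[0,0,0],"yaw":0},{"travel":[0,0,0],"yaw":0},{"travel":[0,0,0],"yaw":0},{"travel":[0,0,0],"yaw":0},{"travel":[0,0,0],"yaw":0}]' 1 && python3 -m creep '[{"travel":[0,0,-0.15],"yaw":0},{"travel":[0,0,-0.22],"yaw":0},{"travel":[0,0,-0.3],"yaw":0},{"travel":[0,0,0],"yaw":0},{"travel":[0,0,0],"yaw":0}]' &&python3 go.py 528.5 378 38 -19.2
```

```text
time_s: 19.82
position: [592.0, 182.0, 30.9]
ee_rot: [0.815, 0.579, -0.001, -0.0]
ft_force: [0.0, -0.2, -0.7]
grip_width: 85.3
finger_force: 0.0
time_s: 20.45
position: [593.9, 182.6, 34.2]
ee_rot: [0.815, 0.579, 0.001, 0.001]
ft_force: [-2.4, -0.5, 7.1]
grip_width: 47.1
finger_force: 60.6
time_s: 21.08
position: [592.5, 182.4, 132.5]
ee_rot: [0.815, 0.579, 0.0, 0.0]
ft_force: [-0.7, -0.9, -1.0]
grip_width: 47.2
finger_force: 62.0
yaw total -0.0001 deg -0.0 (max .029/row) j6 0.51
xy total [ 1.091 -0.832] rows 4 each [ 0.273 -0.208] | z total 0.63 | pos [592.5 182.4 132.5] phi -19.2 tilt [ 0.     0.001 -1.   ] t 21.075
```

```bash
python3 -m creep '[{"travel":[0.273,-0.208,0],"yaw":0},{"travel":[0.273,-0.208,0],"yaw":0},{"travel":[0.273,-0.208,0],"yaw":0},{"travel":[0.273,-0.208,0],"yaw":0},{"travel":[0,0,0.2],"yaw":0},{"travel":[0,0,0],"yaw":0},{"travel":[0,0,0],"yaw":0}]' ; python3 go.py 528.5 378 40 -19.2; python3 - <<'E'
from h import *
c=get_calibration("wrist");p,d=snapshot("wrist");cv2.imwrite("pics/w6.png",p)
E
```

```text
time_s: 21.95
position: [528.4, 377.3, 101.6]
ee_rot: [0.815, 0.579, -0.001, -0.0]
ft_force: [0.3, 0.7, -0.2]
grip_width: 46.8
finger_force: 62.0
yaw total -0.0002 deg -0.1 (max .029/row) j6 0.84
xy total [ 0.005 -0.001] rows 1 each [ 0.005 -0.001] | z total 0.411 | pos [528.4 377.3 101.6] phi -19.3 tilt [-0.001 -0.001 -1.   ] t 21.95
```

View pics/w6.png

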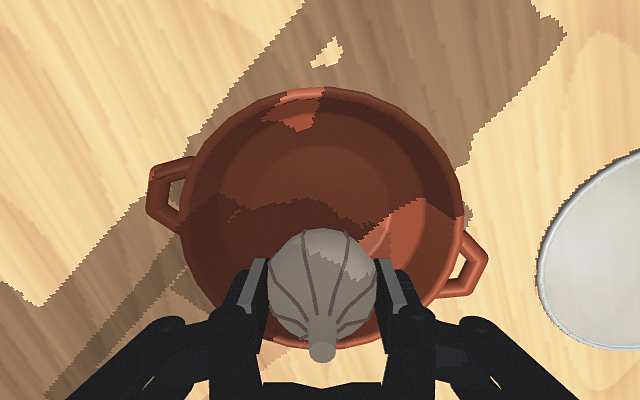

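The garlic is held upright at (320,290), over the dish. Lowering.

```bash
python3 -m creep '[{"travel":[0.005,0,0.15],"yaw":0},{"travel":[0,0,0.15],"yaw":0},{"travel":[0,0,0.07],"yaw":0},{"travel":[0,0,0.02],"yaw":0},{"travel":[0,0,0],"yaw":0},{"travel":[0,0,0],"yaw":0}]'; python3 -m creep '[{"travel":[0,0,0.012],"yaw":0},{"travel":[0,0,0.01],"yaw":0},{"travel":[0,0,0],"yaw":0},{"travel":[0,0,0],"yaw":0}]'
```

```text
time_s: 22.75
position: [529.5, 379.2, 44.6]
ee_rot: [0.815, 0.579, 0.001, 0.0]
ft_force: [-0.5, -0.2, -0.4]
grip_width: 47.7
finger_force: 62.0
time_s: 23.25
position: [529.2, 379.0, 41.2]
ee_rot: [0.815, 0.579, 0.0, 0.0]
ft_force: [-1.4, -1.2, 5.3]
grip_width: 47.2
finger_force: 62.5
```

```bash
python3 -m creep '[{"travel":[0,0,0],"yaw":0},{"travel":[0,0,0],"yaw":0},{"travel":[0,0,0],"yaw":0},{"travel":[0,0,-0.1],"yaw":0},{"travel":[0,0,-0.3],"yaw":0},{"travel":[0,0,-0.4],"yaw":0},{"travel":[0,0,-0.2],"yaw":0},{"travel":[0,0,0],"yaw":0}]' 0.2 ; python3 go.py 415 178 185 -19.2
```

```text
time_s: 24.25
position: [531.1, 380.0, 195.8]
ee_rot: [0.815, 0.579, 0.004, 0.0]
ft_force: [0.1, -0.2, -0.8]
grip_width: 68.0
finger_force: 0.0
yaw total -0.0001 deg -0.0 (max .029/row) j6 0.84
xy total [-1.527 -0.288] rows 5 each [-0.305 -0.058] | z total 0.061 | pos [531.1 380.  195.8] phi -19.2 tilt [ 0.006  0.006 -1.   ] t 24.25
```

```bash
python3 -m creep '[{"travel":[-0.305,-0.058,0],"yaw":0},{"travel":[-0.305,-0.058,0],"yaw":0},{"travel":[-0.305,-0.058,0],"yaw":0},{"travel":[-0.305,-0.058,0],"yaw":0},{"travel":[-0.305,-0.058,0],"yaw":0},{"travel":[0,0,0],"yaw":0},{"travel":[0,0,0],"yaw":0},{"travel":[0,0,0],"yaw":0}]' 0; python3 go.py 415.5 178 84 -19.2; python3 - <<'E'
from h import *
c=get_calibration("wrist");p,d=snapshot("wrist");cv2.imwrite("pics/w7.png",p)
W,v,u=cloud(d,c);P=W[(np.hypot(W[:,0]-415,W[:,1]-178)<40)&(W[:,2]>92)&(W[:,2]<115)]
print(len(P),cv2.minEnclosingCircle(P[:,:2].astype(np.float32)),P.mean(0))
for n in ("side","scene"):
    p,d=snapshot(n);W,v,u=cloud(d,get_calibration(n))
    P=W[(np.hypot(W[:,0]-528,W[:,1]-378)<40)&(W[:,2]>52)&(W[:,2]<80)]
    print(n,len(P),P.mean(0),P[:,2].max())
cv2.imwrite("pics/s7.png",cv2.resize(p[130:270,350:510],None,fx=3,fy=3))
E
```

```text
time_s: 25.25
position: [412.9, 177.8, 190.3]
ee_rot: [0.815, 0.579, -0.0, -0.0]
ft_force: [0.7, 1.0, 0.6]
grip_width: 85.5
finger_force: 0.0
yaw total 0.0 deg 0.0 (max .029/row) j6 0.57
xy total [0.007 0.016] rows 1 each [0.007 0.016] | z total 0.709 | pos [412.9 177.8 190.3] phi -19.2 tilt [ 0. -0. -1.] t 25.25
3064 ((416.3995361328125, 181.3301544189453), 21.41094207763672) [417.36764262 184.50185822 101.51538067]
side 21 [524.27224893 374.53274591  59.95221831] 68.01975250130816
scene 29 [530.99567664 376.09400612  60.01823322] 67.88222297067033
```

View pics/s7.png

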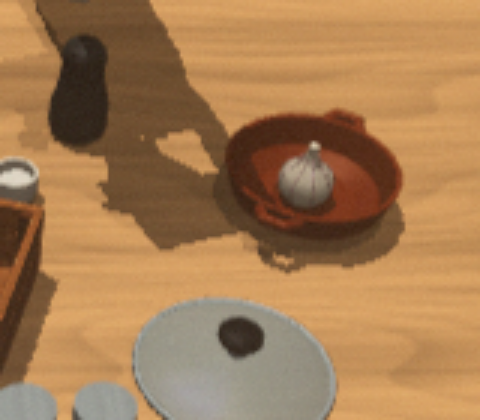

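The garlic stands in the dish at crop pixel (306,180). Gripping the tejolote at its waist.

```bash
python3 -m creep '[{"travel":[0.02,0.017,0.25],"yaw":0},{"travel":[0,0,0.25],"yaw":0},{"travel":[0,0,0.195],"yaw":0},{"travel":[0,0,0],"yaw":0},{"travel":[0,0,0],"yaw":0}]' && python3 -m creep '[{"travel":[0,0,0],"yaw":0},{"travel":[0,0,0],"yaw":0},{"travel":[0,0,0],"yaw":0},{"travel":[0,0,0],"yaw":0},{"travel":[0,0,0],"yaw":0},{"travel":[0,0,0],"yaw":0}]' 1 && python3 -m creep '[{"travel":[0,0,-0.2],"yaw":0},{"travel":[0,0,-0.3],"yaw":0},{"travel":[0,0,-0.4],"yaw":0},{"travel":[0,0,-0.2],"yaw":0},{"travel":[0,0,0],"yaw":0},{"travel":[0,0,0],"yaw":0}]' ; python3 go.py 511.5 -391 150 -19.2
```

```text
time_s: 26.02
position: [416.7, 179.5, 87.2]
ee_rot: [0.815, 0.579, 0.001, 0.0]
ft_force: [0.3, 0.3, -0.1]
grip_width: 85.2
finger_force: 0.0
time_s: 26.78
position: [416.5, 179.4, 87.5]
ee_rot: [0.815, 0.579, 0.001, 0.0]
ft_force: [-1.4, -0.2, 6.1]
grip_width: 41.3
finger_force: 59.6
time_s: 27.52
position: [414.8, 178.9, 249.2]
ee_rot: [0.815, 0.579, -0.001, -0.001]
ft_force: [0.0, 0.1, -3.3]
grip_width: 41.2
finger_force: 61.1
yaw total -0.0001 deg -0.0 (max .029/row) j6 0.57
xy total [-3.375  1.86 ] rows 11 each [-0.307  0.169] | z total 0.662 | pos [414.8 178.9 249.2] phi -19.2 tilt [-0.002 -0.002 -1.   ] t 27.525
```

```bash
python3 -m creep '[{"travel":[-0.2,0.11,0],"yaw":0},{"travel":[-0.3,0.165,0],"yaw":0},{"travel":[-0.3,0.165,0],"yaw":0},{"travel":[-0.3,0.165,0],"yaw":0},{"travel":[-0.3,0.165,0],"yaw":0},{"travel":[-0.3,0.165,0],"yaw":0},{"travel":[-0.3,0.165,0],"yaw":0},{"travel":[-0.3,0.165,0],"yaw":0},{"travel":[-0.3,0.165,0],"yaw":0},{"travel":[-0.3,0.165,0],"yaw":0},{"travel":[-0.275,0.155,0],"yaw":0},{"travel":[-0.2,0.11,0],"yaw":0},{"travel":[0,0,0],"yaw":0},{"travel":[0,0,0],"yaw":0},{"travel":[0,0,0],"yaw":0}]'; python3 go.py 511.5 -391 145 -19.2; python3 - <<'E'
from h import *
c=get_calibration("wrist");p,d=snapshot("wrist");cv2.imwrite("pics/w8.png",p)
E
```

```text
time_s: 29.4
position: [512.4, -389.4, 250.1]
ee_rot: [0.815, 0.58, -0.0, -0.001]
ft_force: [-0.6, 0.8, -2.5]
grip_width: 41.3
finger_force: 61.4
yaw total 0.0001 deg 0.0 (max .029/row) j6 -0.44
xy total [-0.013 -0.001] rows 1 each [-0.013 -0.001] | z total 0.701 | pos [ 512.4 -389.4  250.1] phi -19.2 tilt [ 0.001 -0.002 -1.   ] t 29.4
```

View pics/w8.png

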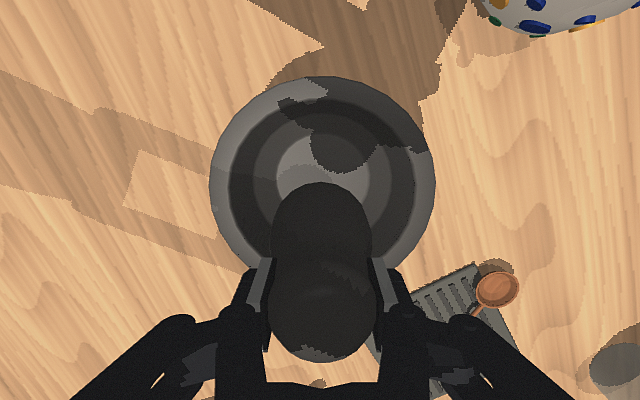

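The tejolote hangs straight at (320,270), above the bowl. Contact should come at a TCP z of about 142.

```bash
python3 -m creep '[{"travel":[-0.01,0,0.2],"yaw":0},{"travel":[0,0,0.22],"yaw":0},{"travel":[0,0,0.18],"yaw":0},{"travel":[0,0,0.06],"yaw":0},{"travel":[0,0,0.02],"yaw":0},{"travel":[0,0,0],"yaw":0},{"travel":[0,0,0],"yaw":0}]'; python3 -m creep '[{"travel":[0,0,0.012],"yaw":0},{"travel":[0,0,0.012],"yaw":0},{"travel":[0,0,0.006],"yaw":0},{"travel":[0,0,0],"yaw":0},{"travel":[0,0,0],"yaw":0}]'
```

```text
time_s: 30.32
position: [512.8, -392.7, 150.7]
ee_rot: [0.815, 0.579, 0.0, 0.001]
ft_force: [0.0, 1.1, -2.4]
grip_width: 40.6
finger_force: 61.4
time_s: 30.95
position: [512.2, -392.2, 144.7]
ee_rot: [0.815, 0.579, -0.0, -0.0]
ft_force: [0.3, 0.1, -3.2]
grip_width: 41.2
finger_force: 61.4
```

```bash
python3 -m creep '[{"travel":[0,0,0.01],"yaw":0},{"travel":[0,0,0.008],"yaw":0},{"travel":[0,0,0.006],"yaw":0},{"travel":[0,0,0],"yaw":0},{"travel":[0,0,0],"yaw":0}]'
```

```text
time_s: 31.58
position: [512.3, -392.4, 142.6]
ee_rot: [0.815, 0.579, -0.0, 0.0]
ft_force: [-3.8, 1.4, 6.1]
grip_width: 41.1
finger_force: 62.5
```

The reaction confirms contact. Releasing, rising and checking everything.

```bash
python3 -m creep '[{"travel":[0,0,0],"yaw":0},{"travel":[0,0,0],"yaw":0},{"travel":[0,0,0],"yaw":0},{"travel":[0,0,0],"yaw":0},{"travel":[0,0,-0.15],"yaw":0},{"travel":[0,0,-0.3],"yaw":0},{"travel":[0,0,-0.3],"yaw":0},{"travel":[-0.0,-0.3,-0.1],"yaw":0},{"travel":[0,-0.35,0],"yaw":0},{"travel":[0,0,0],"yaw":0},{"travel":[0,0,0],"yaw":0},{"travel":[0,0,0],"yaw":0},{"travel":[0,0,0],"yaw":0},{"travel":[0,0,0],"yaw":0}]' 0.2; python3 - <<'E'
from h import *
f,d=snapshot("side");cv2.imwrite("pics/e1.png",f)
for n in ("side","scene"):
    p,d=snapshot(n);W,v,u=cloud(d,get_calibration(n))
    for a in ((511,-391,40,125,180),(528,378,40,52,80),(738,-275,70,180,200),(738,268,40,38,60)):
        P=W[(np.hypot(W[:,0]-a[0],W[:,1]-a[1])<a[2])&(W[:,2]>a[3])&(W[:,2]<a[4])]
        print(n,len(P),P.mean(0).round(1),P[:,2].max().round(1))
    P=W[(np.hypot(W[:,0]-651,W[:,1]-15)<75)&(W[:,2]>90)&(W[:,2]<110)]
    print(n,P[:,2].mean(),cv2.minAreaRect(P[:,:2].astype(np.float32)))
E
```

```text
time_s: 33.33
position: [420.6, -360.2, 268.4]
ee_rot: [0.815, 0.579, -0.0, -0.0]
ft_force: [-0.4, -0.0, -1.0]
grip_width: 68.1
finger_force: 0.0
side 707 [ 504.1 -399.5  149.8] 161.5
side 24 [524.5 374.7  58.8] 68.8
side 631 [ 738.4 -276.4  187.2] 196.7
side 56 [738.1 262.3  45.6] 50.3
side 97.10501377904792 ((648.459716796875, 14.671531677246094), (122.2164077758789, 55.88352966308594), 70.72794342041016)
scene 274 [ 522.2 -388.7  147.4] 162.0
scene 34 [531.7 375.4  59.2] 69.7
scene 533 [ 742.6 -275.7  187.2] 198.7
scene 153 [745.  267.9  47.4] 53.4
scene 97.82342605387012 ((652.8687744140625, 14.762474060058594), (120.26931762695312, 60.86530303955078), 70.84996795654297)
```

View pics/e1.png

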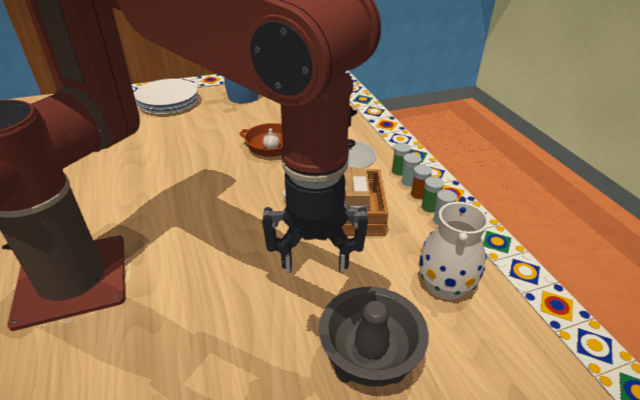

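The tejolote stands in the bowl at (373,330), the garlic is in the dish at (271,142), and the carton is level. The pitcher and lid haven't moved and the arm is clear of everything.

```bash
python3 -c "
from workcell import *
print(finish_job())"
```

```text
the job is handed in; nothing more can be done
None
```

The job is handed in: both tins stand in the crate with the carton level across them, the garlic is in the dish and the tejolote is in the molcajete, with everything released and the pitcher and lid not moved; it took about 33 s, and `finish_job()` returned no verdict.

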